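# Uncap the sugar-pearl canister and file its cap in the cap rack

## Task

Lift the red cap off the open-necked sugar-pearl canister and lean it squarely on the middle of the sloping wooden prop, resting against the prop's lip, and let go of it there. Then take it again another way and stand it on edge in the free front slot of the white cap rack, next to the yellow cap. Set the cap down rather than dropping it, leave the canister standing where it is and everything else undisturbed.

Things in the scene. Friction and masses are not known exactly. Their poses are not given: they have to be found in the camera images.
- canister: White square canister, 54 x 54 mm, with a red band, standing upright and loose on the table; 60 mm high body, then a 50 x 50 mm open neck up to z = 74 mm. Its walls are parallel to its x and y. Origin: centre of the underside. About 0.4 kg.
- cap: Loose red square cap, 60 x 60 x 16 mm: a 3 mm top plate with a 3 mm thick skirt, open below. It sits over the canister's neck with 2 mm play each side, not fastened; sides parallel to its x and y, z out of its closed top. Origin: centre of its open underside (at the start 61 mm above the table). About 35 g.
- cap_center (a point): Centre of the red cap's volume: 8 mm from its open underside along its z.
- prop: Fixed sloping wooden prop: a 40 mm wide board (along its y) that faces the robot (prop's -x) and rises at 45 degrees towards +x, with a lip at its foot standing 14 mm off the board. A centred cap overhangs 10 mm each side. Base 100 x 40 x 8 mm; board's top edge z = 67 mm; inner corner of board and lip at x = -25, z = 22 mm. Origin: centre of the underside, z up.
- prop_seat (a point): Where the cap's centre lies when the cap is flat on the prop's board with one edge against the lip: x = -9.5 mm, z = 49 mm in the prop's frame.
- rack: Fixed white cap rack: base 94 x 44 x 8 mm and four upright walls, 4 mm thick, 44 mm wide (along its y), tops at z = 32 mm, making two 22 mm wide slots along y, open above and at the ends, centred at x = -22 mm (front, nearer the robot, free) and x = +22 mm (rear, holds the yellow cap). Origin: centre of the underside, z up.
- rack_slot (a point): Middle of the floor of the free front slot (8 mm above the table).
- spare_cap: Yellow cap of the same size, standing on edge in the rear slot of the rack. Bystander.
- green_tin: Closed white canister with green band and green cap, 60 mm square, 76 mm high. Bystander. Origin: centre of the underside.
- iced_cookie: Round biscuit with white icing, 72 mm across, 12 mm thick. Bystander.
- green_cookie: Round biscuit with green icing, 64 mm across, 12 mm thick. Bystander.
- cookie_stack: Stack of plain biscuits in one piece, 80 mm across, 44 mm high. Bystander.
- color_jar: Small amber colour jar with white cap, 48 mm across, 60 mm high. Bystander.
- spatula: Icing spatula lying on the table. Bystander.
There are look-alikes about, which are no part of the job. What is shaped like the prop but black, blue or purple is not meant.

How it is judged:
By the outcome, as a careful person would: the job done as asked, in the order asked, and still so for the second after the job is handed in, with the robot touching nothing.
It also fails if it takes over 67 s, if anything falls off the work surface, if the arm or the gripper's body presses on something with over 40 N, if the wrist force passes 120 N, or if a joint passes its speed limit or range.

## Robot

A 6-joint arm with a two-finger parallel gripper is mounted at the origin on the work surface. World frame = base frame: x ahead of the robot, y to its left, z up, the work surface at z = 0. Lengths are in m, angles in rad, forces in N, time in s.
With the tool pointing down it reaches from about 0.375 to 0.9 m from the base axis. Payload 3.1 kg.
Tool frame: the origin (TCP) lies at the very end of the fingers, on their centre line; the grasp point (between the pads) lies 19 mm behind it; z points along the fingers, y is the line along which they close (so a half turn about z gives the same grasp; the last joint's range is limited). The gripper opens to 87 mm and grips with 3 to 60 N. Pads are 19 mm wide; open, the fingers measure 117 mm over their backs; the gripper's body (75 mm by 190 mm) begins 51 mm behind the grasp point.
Start: joints at [-1.425, 0.527, 1.433, -0, 1.181, -0.178], TCP at [0.199, -0.592, 0.223] pointing down, gripper open.
Joint ranges: [-3.08, 3.08], [-0.75, 2.2], [0.22, 2.44], [-1.43, 4.57], [0, 2.65], [-2.85, 2.85]. Speed limits (rad/s): [2.79, 2.79, 3.14, 3.14, 3.14, 3.14].

## Interface

Orientations are given as a unit quaternion [w, x, y, z].
In Python, from rig import * gives the robot as it stands. Calls block until the motion is done:
- move_to(position, orientation): joint-space move of the TCP to a pose.
- line_to(position, rot=None, v=0.15): straight line of the TCP; rot=None keeps the orientation; v is the mean speed in m/s.
- goto_joints(angles): joint-space move.
- grip(opening, newtons=None): finger opening in m; newtons is the grip in N (None keeps the last); returns when the fingers have stopped.
- wait(seconds).
- ik(position, orientation): joint angles nearest the present ones, or None.
- get_obs(): the state.
- snapshot(name): name is "side" or "top" or "wrist"; returns a dict with "pixels" (400x640x3 uint8, red, green, blue), "depth" (400x640 float32, m along the optical axis (not along the pixel's ray), 0 where there is no reading), "vertical_fov" (degrees; the focal length in pixels is half the picture's height over the tangent of half this angle, whatever the lens; pixels are square), "cx", "cy" (the principal point, pixels), "rvec" (rotation vector, rad) and "tvec" (3), from world to camera coordinates, as OpenCV has them. Camera axes: x right, y down, z forward; pixel columns grow to the right and rows downward; lengths in m; the calibration is good to about 2 mm. The wrist camera is an equidistant fisheye: a pixel r from the principal point sees the ray r / f radians off the axis. A picture is of the moment at which its call begins.
A pose or a line that the arm cannot do raises PlanningError and nothing moves.
- sign_off(): hands the job in; it is judged then, once.
The state is a dict: "time_s": time; "qpos": joint angles; "qd": joint speeds; "joint_torque": joint torques, N m; "eef_pos": TCP position; "eef_rot": TCP orientation; "ft_force": force on the tool from outside, world axes, zero at the start; "moment": the same for the moment, N m; "gripper_width": finger opening in m; "gripper_force": force on a finger pad.
Only numpy, scipy, OpenCV 4.12 (cv2) and the standard library are available. Lean on these libraries where they do the work, as an engineer would, in place of code of your own. Each camera call takes 0.05 s, during which the arm holds its last target. There are 200 camera calls.

## Working session

There is one attempt and no reset: what is moved stays moved. The work goes in short steps, each a Python script; the robot and the scene stay as the last script left them, time stands still between calls to the robot, and variables do not carry over. Pictures are saved under pics/ and viewed, at most 10 in all, crops included, and the job is handed in when it is done.

```bash
ls; mkdir -p pics; python3 - <<'E'
from rig import *
import cv2, numpy as np
for n in ("top","side"):
    s=snapshot(n); np.savez(f"{n}0.npz",**s)
    cv2.imwrite(f"pics/{n}0.png",s["pixels"][:,:,::-1])
    R=cv2.Rodrigues(np.array(s["rvec"]))[0]
    print(n,s["vertical_fov"],s["cx"],s["cy"],-R.T@np.array(s["tvec"]),R.T[:,2])
o=get_obs();print(o["time_s"],o["eef_rot"],o["gripper_width"])
E
```

```text
pics
top 51.9687740949954 316.26552379753593 202.1967553378206 [ 0.45580024 -0.00752264  1.32910056] [ 0.11270641  0.0220551  -0.99338353]
side 47.921127181551476 323.82278476664806 197.00119839250843 [0.30105461 0.74685089 1.07136553] [ 0.2359002  -0.57019292 -0.7869124 ]
0.1 [-9.54362510e-04  9.86843104e-01  1.61678004e-01  6.77048425e-06] 0.08688397288723024
```

View pics/top0.png

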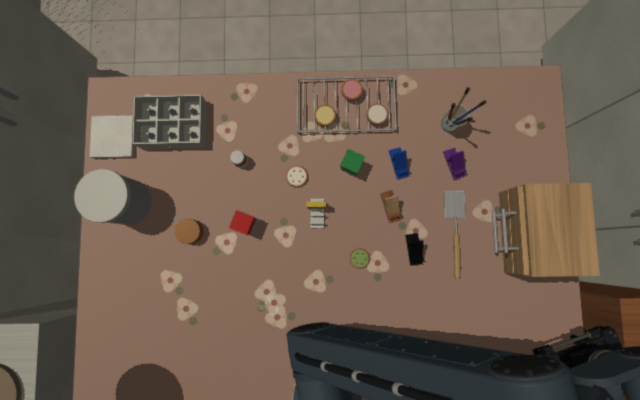

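View pics/side0.png

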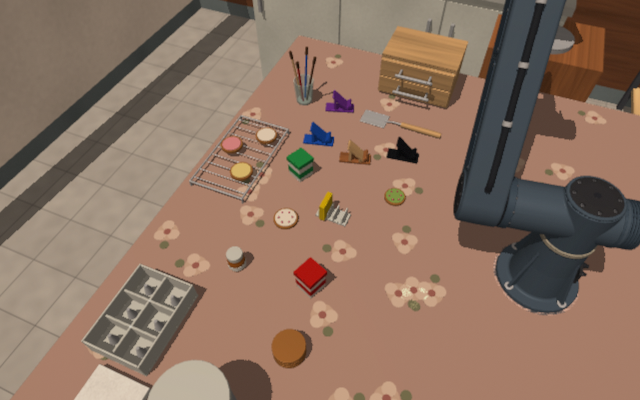

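The top view shows the red cap at (242,222), the rack at (317,214) with the yellow cap at its upper end (316,204), and the brown prop at (391,207). The side view has them at (311,276), (337,212) and (355,153). Next I'll get rough positions from the masks, with depth.

```bash
cat > h.py <<'E'
import cv2, numpy as np
def cam(s):
    R=cv2.Rodrigues(np.array(s["rvec"],float))[0]; t=np.array(s["tvec"],float).ravel()
    f=200/np.tan(np.radians(float(s["vertical_fov"]))/2); return R,t,f,-R.T@t
def rays(s,uv,fish=False):
    R,t,f,c=cam(s); d=(np.atleast_2d(uv)-[float(s["cx"]),float(s["cy"])])/f
    if fish:
        r=np.linalg.norm(d,axis=1,keepdims=True)+1e-12
        d=np.c_[d/r*np.sin(r),np.cos(r)]
    else: d=np.c_[d,np.ones(len(d))]
    return c,d@R      # world directions
def onz(s,uv,z,fish=False):
    c,d=rays(s,uv,fish); return c+d*((z-c[2])/d[:,2:])
def cloud(s,fish=False):
    R,t,f,c=cam(s); v,u=np.mgrid[:400,:640]
    _,d=rays(s,np.c_[u.ravel(),v.ravel()].astype(float),fish)
    fz=d@R[2]                       # component along optical axis
    k=np.asarray(s["depth"]).ravel()/fz
    return (c+d*k[:,None]).reshape(400,640,3)
def hsv(s): return cv2.cvtColor(np.asarray(s["pixels"]),cv2.COLOR_RGB2HSV)
def project(s,P,fish=False):
    R,t,f,c=cam(s); q=np.atleast_2d(P)@R.T+t
    if fish:
        n=np.linalg.norm(q[:,:2],axis=1,keepdims=True)+1e-12
        m=q[:,:2]/n*np.arctan2(n,q[:,2:])
    else: m=q[:,:2]/q[:,2:]
    return m*f+[float(s["cx"]),float(s["cy"])]
E
python3 - <<'E'
from h import *
for n,boxes in (("top",dict(cap=(225,205,262,240),rack=(305,195,330,232),prop=(378,187,405,225))),("side",dict(cap=(290,255,332,297),rack=(314,190,355,228),prop=(336,138,375,168)))):
    s=dict(np.load(n+"0.npz")); P=cloud(s); H=hsv(s)
    for k,(a,b,c,d) in boxes.items():
        p=P[b:d,a:c].reshape(-1,3); h=H[b:d,a:c].reshape(-1,3)
        m=p[:,2]>.012
        if k=="cap": m&=(p[:,2]>.068)
        q=p[m]; r=cv2.minAreaRect((q[:,:2]*1000).astype(np.float32))
        print(n,k,m.sum(),"rect mm",np.round(r[0],1),np.round(r[1],1),round(r[2],1),"z",np.percentile(q[:,2],[5,50,95]).round(3), "hsv",np.median(h[m],axis=0))
        if k=="prop": 
            A=np.c_[q[:,:2],np.ones(len(q))]; 
            print("grad dir",np.linalg.lstsq(A,q[:,2],rcond=None)[0], q[q[:,2]>.05].mean(0))
        if k=="rack":
            y=(h[:,1]>150)&(h[:,0]>20)&(h[:,0]<35)&m; print("yellow",y.sum(),p[y].mean(0), cv2.minAreaRect((p[y][:,:2]*1000).astype(np.float32)))
E
```

```text
top cap 390 rect mm [495.8 139.5] [302.6  59.6] 68.2 z [0.073 0.077 0.081] hsv [  1. 190. 146.]
top rack 234 rect mm [573.   22.9] [57.6 78.6] 88.4 z [0.02  0.037 0.071] hsv [ 23. 124. 141.]
yellow 107 [0.59167617 0.02236168 0.06661086] ((592.2540283203125, 21.46202850341797), (55.74834060668945, 15.672154426574707), 88.88854217529297)
top prop 294 rect mm [ 516.8 -137.8] [ 91.5 272.7] 43.6 z [0.021 0.04  0.066] hsv [ 16. 118. 105.]
grad dir [-1.09863185  4.23728385  1.60723555] [ 0.59737388 -0.20684586  0.09810184]
side cap 561 rect mm [414.6 474. ] [ 81.7 585.4] 30.5 z [0.072 0.075 0.079] hsv [  1. 234. 169.]
side rack 362 rect mm [461.6 376.3] [ 83.  803.5] 17.5 z [0.016 0.038 0.069] hsv [ 23. 227. 140.]
yellow 211 [0.59166929 0.03405738 0.05191311] ((594.0278930664062, 28.051944732666016), (62.347171783447266, 16.467937469482422), 88.71253967285156)
side prop 262 rect mm [461.3 258.3] [  65.3 1026.3] 14.5 z [0.016 0.036 0.064] hsv [ 15. 134. 135.]
grad dir [0.22728434 1.13380339 0.14237703] [ 0.58838991 -0.15251564  0.11595683]
```

```bash
python3 - <<'E'
from h import *
for n,boxes in (("top",dict(cap=(225,205,262,240),rack=(305,195,330,232),prop=(378,187,405,225))),("side",dict(cap=(290,255,332,297),rack=(314,190,355,228),prop=(336,138,375,168)))):
    s=dict(np.load(n+"0.npz")); P=cloud(s)
    for k,(a,b,c,d) in boxes.items():
        p=P[b:d,a:c].reshape(-1,3)
        q=p[(p[:,2]>(.068 if k=="cap" else .014))&(p[:,2]<.09)]
        r=cv2.minAreaRect((q[:,:2]*1000).astype(np.float32))
        print(n,k,len(q),q.mean(0).round(3),"rect mm",np.round(r[0],1),np.round(r[1],1),round(r[2],1))
        if k=="prop": 
            print("high",q[q[:,2]>.055].mean(0).round(3),"low",q[q[:,2]<.03].mean(0).round(3))
from rig import *
o=get_obs()
# wrist camera in tool frame
w=snapshot("wrist"); R,t,f,c=cam(w)
from scipy.spatial.transform import Rotation as Ro
T=Ro.from_quat(o["eef_rot"],scalar_first=True)
print("cam in tool",T.inv().apply(c-o["eef_pos"]),"axis",T.inv().apply(R[2]),"f",f,w["vertical_fov"])
for y in (.14,.0,-.17): print(y, ik([.52,y,.25],[0,1,0,0]))
E
```

```text
top cap 388 [0.541 0.251 0.077] rect mm [540.7 251.8] [60.4 59.6] 68.6
top rack 228 [0.58  0.021 0.048] rect mm [570.6  23. ] [57.6 73.9] 88.4
top prop 285 [ 0.582 -0.218  0.042] rect mm [ 586.5 -217.7] [87.2 40.5] 14.8
high [ 0.604 -0.212  0.062] low [ 0.564 -0.222  0.025]
side cap 550 [0.541 0.259 0.075] rect mm [541.7 256.8] [61.3 63.1] 67.4
side rack 345 [0.582 0.032 0.043] rect mm [571.7  30.1] [62.7 73.1] 84.9
side prop 252 [ 0.585 -0.209  0.039] rect mm [ 583.8 -215. ] [65.5 47.8] 13.7
high [ 0.608 -0.207  0.061] low [ 0.57  -0.211  0.024]
cam in tool [ 0.06912739  0.00114215 -0.16253364] axis [-2.54518312e-01 -6.74731569e-04  9.67067719e-01] f 309.70691628693146 65.70646984690485
0.14 [ 5.53847188e-02  3.77919253e-01  1.61719900e+00 -4.44089210e-16
  1.14647440e+00  1.62618105e+00]
0.0 [-2.15116801e-01  3.52050237e-01  1.66071635e+00 -4.44089210e-16
  1.12882607e+00  1.35567953e+00]
-0.17 [-5.20282963e-01  3.89874590e-01  1.59678072e+00 -4.44089210e-16
  1.15493734e+00  1.05051336e+00]
```

Rough positions agree with the sizes given: cap (0.541,0.254), 60 mm square at z = 76 mm; prop (0.586,-0.216), yaw about 14°; rack (0.571,0.026). Next I'll check that the whole plan is reachable: 45° tilt on the prop, regrasp from near vertical, 45° tilt at the rack.

```bash
cat >> h.py <<'E'
from scipy.spatial.transform import Rotation as Ro
def ori(yaw,tilt=0):   # deg; tilt>0: fingers point forward (+x of yawed frame) and down; camera on the far/upper side
    return Ro.from_euler("z",yaw,degrees=True)*Ro.from_euler("y",-tilt,degrees=True)*Ro.from_euler("x",180,degrees=True)
def q(r): return r.as_quat(scalar_first=True)
E
python3 - <<'E'
from h import *; from rig import *
def t(n,p,y,ti):
    r=ori(y,ti); tcp=np.array(p)+r.apply([0,0,.017]); j=ik(tcp,q(r)); k=ik(tcp-r.apply([0,0,.09]),q(r))
    print(n,y,ti,None if j is None else j.round(2),None if k is None else k.round(2))
for y in(-21.4,68.6,-111.4): t("cap",[.541,.254,.069],y,0)
for ti in (45,0,-15,-25,-35,-45): t("prop",[.577,-.218,.049],14.4,ti)
for ti in (45,30,20,10,0): t("rack",[.549,.027,.038],-2,ti)
E
```

```text
cap -21.4 0 [ 0.25  0.72  1.63 -0.    0.79  2.2 ] [ 0.25  0.59  1.58 -0.    0.97  2.2 ]
cap 68.6 0 [ 0.25  0.72  1.63 -0.    0.79  0.63] [ 0.25  0.59  1.58 -0.    0.97  0.63]
cap -111.4 0 [ 0.25  0.72  1.63  0.    0.79 -2.52] [ 0.25  0.59  1.58  0.    0.97 -2.52]
prop 14.4 45 [-0.86  0.85  1.98  1.71  0.69 -1.14] [-0.99  0.7   2.08  1.51  0.74 -1.05]
prop 14.4 0 [-0.54  0.77  1.58 -0.    0.79  0.78] [-0.54  0.64  1.54 -0.    0.96  0.78]
prop 14.4 -15 [-0.46  0.85  1.41 -0.19  1.09  0.96] [-0.44  0.75  1.32 -0.17  1.28  0.95]
prop 14.4 -25 [-0.42  0.91  1.3  -0.28  1.29  1.03] [-0.39  0.85  1.17 -0.26  1.49  1.  ]
prop 14.4 -35 [-0.38  0.98  1.18 -0.35  1.49  1.06] [-0.34  0.95  1.01 -0.33  1.69  1.02]
prop 14.4 -45 [-0.35  1.07  1.07 -0.42  1.68  1.07] [-0.31  1.07  0.86 -0.41  1.89  1.02]
rack -2 45 [-0.23  0.93  2.29  2.96  0.86 -1.59] None
rack -2 30 [-0.2   0.77  2.13  2.86  0.29 -1.44] [-0.22  0.56  2.22  2.6   0.18 -1.2 ]
rack -2 20 [-0.18  0.73  2.02  0.74  0.07  0.7 ] [-0.19  0.52  2.05  0.24  0.23  1.19]
rack -2 10 [-0.17  0.72  1.89  0.06  0.36  1.38] [-0.17  0.53  1.89  0.05  0.55  1.4 ]
rack -2 0 [-0.15  0.74  1.76 -0.    0.64  1.45] [-0.15  0.59  1.72 -0.    0.83  1.45]
```

```bash
python3 - <<'E'
from h import *; from rig import *
print(get_obs()["time_s"])
for n,p,y in (("prop",[.55,-.215,.19],14),("rack",[.54,.026,.19],-2),("cap",[.52,.25,.21],-21.4)):
    move_to(p,q(ori(y))); wait(.15)
    s=snapshot("wrist"); np.savez(f"w_{n}.npz",**s); cv2.imwrite(f"pics/w_{n}.png",s["pixels"][:,:,::-1])
    print(n,get_obs()["time_s"],get_obs()["eef_pos"])
ims=[cv2.imread(f"pics/w_{n}.png")[60:400,120:520] for n in("prop","rack")]
cv2.imwrite("pics/w2.png",np.hstack(ims))
E
```

```text
0.15
prop 2.2167 [ 0.54976283 -0.21595998  0.19003705]
rack 3.3667 [0.54052868 0.02454493 0.18998123]
cap 4.4667 [0.52052587 0.2484853  0.2098326 ]
```

View pics/w2.png

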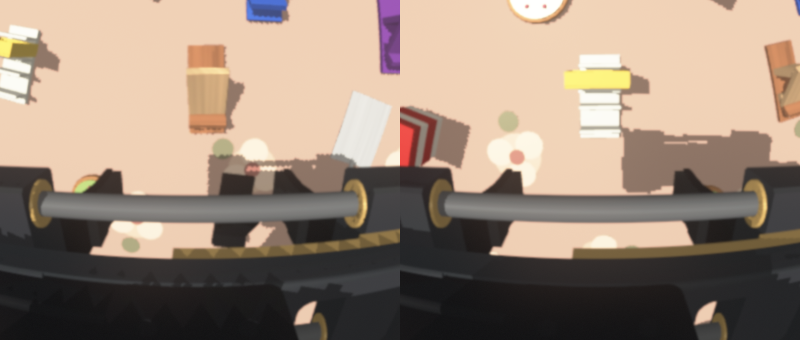

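View pics/w_cap.png

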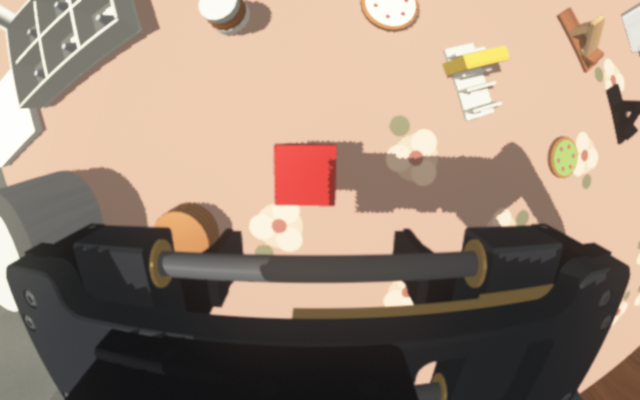

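The prop sits at about (208,90) in the left crop, in full view with its lip nearer the robot. The rack is at (600,95) in the right crop: free front slots lower, yellow cap at (597,79). In the cap view the red cap is at (305,175), unobstructed. Now I'll measure each of them from every view.

```bash
cat > meas.py <<'E'
from h import *
g={"cap":(.541,.254,.05),"rack":(.571,.026,.065),"prop":(.586,-.216,.07)}
def rect(p): return cv2.minAreaRect((p[:,:2]*1000).astype(np.float32))
def run(fn,fish,what):
    s=dict(np.load(fn)); P=cloud(s,fish); H=hsv(s)
    for k in what:
        gx,gy,rad=g[k]; near=(np.hypot(P[...,0]-gx,P[...,1]-gy)<rad)&(P[...,2]<.1)
        h,sa,v=[H[...,i].astype(int) for i in range(3)]
        if k=="cap":
            m=near&(P[...,2]>.07)&((h<8)|(h>172))&(sa>120); z=.077
            uv=np.argwhere(m)[:,::-1].astype(float); r=rect(onz(s,uv,z,fish)); print(fn,k,m.sum(),np.round(np.r_[r[0],r[1],r[2]],1),"z",np.median(P[m][:,2]).round(4))
        if k=="rack":
            m=near&(P[...,2]>.024)&(P[...,2]<.04)&(sa<70); uv=np.argwhere(m)[:,::-1].astype(float); r=rect(onz(s,uv,.032,fish)); print(fn,k,m.sum(),np.round(np.r_[r[0],r[1],r[2]],1),"z",np.percentile(P[m][:,2],[50,90]).round(4))
            m=near&(P[...,2]>.06)&(sa>120)&(h>18)&(h<38); uv=np.argwhere(m)[:,::-1].astype(float)
            if m.sum()>5: r=rect(onz(s,uv,.068,fish)); print("   yellow",m.sum(),np.round(np.r_[r[0],r[1],r[2]],1),"z",np.median(P[m][:,2]).round(4))
        if k=="prop":
            a=np.radians(14.5); p=P[near&(P[...,2]>.028)&(P[...,2]<.062)&(h>8)&(h<24)&(sa>60)]
            A=np.c_[p[:,:2],np.ones(len(p))]
            for _ in range(3):
                c=np.linalg.lstsq(A,p[:,2],rcond=None)[0]; e=abs(A@c-p[:,2]); ok=e<.004; A,p=A[ok],p[ok]
            d=np.r_[c[:2],0]; yaw=np.degrees(np.arctan2(c[1],c[0]))
            r=rect(p); th=np.radians([r[2],r[2]-90,r[2]+90]); 
            a=[t for t in th if abs(np.degrees(t)-14.5)<30]; a=a[0] if a else np.radians(yaw)
            ux=np.array([np.cos(a),np.sin(a)]); uy=np.array([-ux[1],ux[0]])
            x0=np.median(p[:,:2]@ux-p[:,2])+.047; l=p[:,:2]@uy; y0=(l.max()+l.min())/2
            print(fn,k,len(p),"slope",np.hypot(*c[:2]).round(2),"planeyaw",yaw.round(1),"rect",np.round(np.r_[r[0],r[1],r[2]],1),"origin",((x0*ux+y0*uy)*1000).round(1),"width",(np.ptp(l)*1000).round(1),"yaw",np.degrees(a).round(1))
if __name__=="__main__":
    run("top0.npz",False,g); run("side0.npz",False,g)
    run("w_cap.npz",True,["cap","rack"]); run("w_rack.npz",True,["rack","prop"]); run("w_prop.npz",True,["prop","rack"])
E
python3 meas.py
```

```text
top0.npz cap 385 [540.8 251.4  61.1  59.4  67.4] z 0.0767
top0.npz rack 77 [570.2  21.1  41.2  73.3  88.9] z [0.032  0.0348]
   yellow 103 [591.7  21.5  55.7  15.6  88.8] z 0.0674
top0.npz prop 107 slope 0.62 planeyaw 12.9 rect [ 582.9 -218.2   61.2   40.4   13.1] origin [ 588.8 -216.8] width 40.4 yaw 13.1
side0.npz cap 541 [540.9 259.   61.4  62.5  68.1] z 0.0753
side0.npz rack 68 [570.9  28.3  46.2  75.2  89.6] z [0.0291 0.0315]
   yellow 112 [593.6  30.7  64.3  17.7  89. ] z 0.0659
side0.npz prop 80 slope 0.66 planeyaw 7.2 rect [ 593.1 -213.3   46.6   46.9   14. ] origin [ 594.4 -213. ] width 46.9 yaw 14.0
w_cap.npz cap 3686 [542.3 252.4  59.4  60.1  68. ] z 0.0774
w_cap.npz rack 453 [571.8  22.6  48.1  74.6  88.2] z [0.032  0.0331]
   yellow 631 [593.2  25.2  63.9  15.4  88.7] z 0.0682
w_rack.npz rack 735 [572.2  20.3  43.   74.3  88.5] z [0.0321 0.0331]
   yellow 1063 [594.1  21.6  57.8  15.8  87.9] z 0.0683
w_rack.npz prop 435 slope 0.47 planeyaw 1.9 rect [ 582.8 -218.3   65.    40.8   14.9] origin [ 589.1 -216.6] width 40.8 yaw 14.9
w_prop.npz prop 892 slope 0.67 planeyaw 14.3 rect [ 585.  -218.    59.2   39.8   12.3] origin [ 589.3 -217. ] width 39.8 yaw 12.3
w_prop.npz rack 471 [572.1  17.3  49.5  75.1  87.3] z [0.032  0.0332]
   yellow 623 [594.5  18.8  64.6  16.   88.3] z 0.0683
```

```bash
python3 - <<'E'
from h import *
s=dict(np.load("w_prop.npz")); P=cloud(s,True); H=hsv(s); 
near=(np.hypot(P[...,0]-.586,P[...,1]+.217)<.075)&(P[...,2]>.006)&(P[...,2]<.1)
for a in (13.5,):
    u=np.array([np.cos(np.radians(a)),np.sin(np.radians(a))]); w=np.array([-u[1],u[0]])
    p=P[near]; X=p[:,:2]@u; Y=p[:,:2]@w; Z=p[:,2]
    prev=None; L=[]
    for x in np.arange(X.min(),X.max(),.004):
        i=(X>=x)&(X<x+.004)
        if i.sum()<8: continue
        lo,hi=np.percentile(Y[i],[3,97]); print(round((x+.002)*1e3,1),i.sum(),"z",(np.percentile(Z[i],[10,50,90])*1e3).round(1),"y",(lo*1e3).round(1),(hi*1e3).round(1)); L.append((x,(lo+hi)/2))
    L=np.array(L); c=np.polyfit(L[:,0],L[:,1],1); print("yaw corr",np.degrees(c[0]))
    print("u",u,"w",w)
E
```

```text
474.7 125 z [7.2 8.3 9.2] y -368.6 -332.0
478.7 44 z [7.8 8.5 9.5] y -368.2 -333.5
482.7 65 z [26.9 27.9 29. ] y -367.8 -332.3
486.7 122 z [28.9 30.7 32. ] y -367.6 -330.3
490.7 157 z [28.  29.7 31. ] y -367.8 -330.3
494.7 169 z [23.5 25.6 27.8] y -367.9 -330.1
498.7 128 z [22.2 23.5 25.2] y -368.1 -330.2
502.7 113 z [25.6 27.1 28.6] y -367.6 -330.2
506.7 118 z [28.7 30.9 32.9] y -367.2 -330.3
510.7 150 z [33.1 34.8 36.8] y -367.6 -330.4
514.7 116 z [37.6 39.5 41.3] y -367.3 -330.5
518.7 156 z [40.9 42.7 45.1] y -366.9 -329.6
522.7 125 z [46.  47.3 48.3] y -367.3 -329.8
526.7 160 z [48.5 51.  53. ] y -367.0 -329.9
530.7 164 z [54.  55.4 57. ] y -366.6 -330.0
534.7 165 z [57.6 59.6 61.7] y -366.3 -330.1
538.7 172 z [60.9 63.1 65.1] y -366.7 -329.3
542.7 172 z [65.5 66.6 67.7] y -366.2 -329.4
546.7 204 z [ 8.5 64.  66.1] y -366.3 -329.4
550.7 141 z [7.3 8.4 9.1] y -366.0 -329.9
554.7 122 z [7.4 8.4 9.4] y -365.9 -330.3
558.7 127 z [7.3 8.4 9.5] y -366.1 -328.4
562.7 144 z [7.4 8.3 9.2] y -365.8 -328.4
566.7 114 z [7.5 8.5 9.6] y -366.4 -328.4
570.7 148 z [7.2 8.2 9.2] y -365.8 -328.4
yaw corr 1.728378713063951
u [0.97236992 0.23344536] w [-0.23344536  0.97236992]
```

The prop's height profile is clean. Origin (0.5894,-0.2169), yaw 15°, 45° board line, base 8.3 mm high and about 98 mm long, all matching the given sizes. The cap is at (0.542,0.252), yaw -22°. Picking it up.

```bash
python3 - <<'E'
from h import *; from rig import *
r=ori(-22); g=np.array([.5418,.252,.069])
move_to(g+[0,0,.10],q(r)); line_to(g+[0,0,-.016],v=.12)
o=get_obs(); print(o["eef_pos"],o["ft_force"])
grip(.055,12); wait(.2)
o=get_obs(); print("w",o["gripper_width"],o["gripper_force"],o["ft_force"],o["time_s"])
line_to(g+[0,0,.004],v=.04); line_to(g+[0,0,.12],v=.15)
o=get_obs(); print("w",o["gripper_width"],o["ft_force"],o["time_s"])
s=snapshot("wrist"); np.savez("w_held.npz",**s); t=snapshot("side"); np.savez("s_held.npz",**t)
cv2.imwrite("pics/held.png",np.hstack([s["pixels"][100:400,100:500],t["pixels"][120:420,200:500]])[:,:,::-1] if 0 else np.hstack([s["pixels"][100:400,120:520],t["pixels"][100:400,180:480]])[:,:,::-1])
E
```

```text
[0.54251001 0.25222874 0.05386469] [0.69560734 0.78693197 0.27476773]
w 0.0599241389050773 12.000126731581986 [0.59088446 0.39964303 1.71631043] 6.6917
w 0.059698937150037754 [ 0.4946809   0.15148053 -0.88811884] 8.2667
```

View pics/held.png

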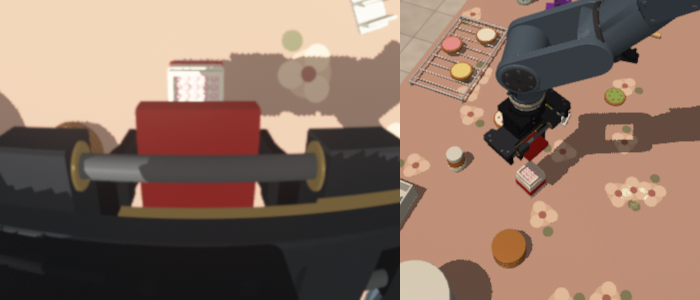

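The cap is held level between the pads, at crop (198,150). The canister stands undisturbed and open at (195,85). I'll check the cap's offset in the tool frame, then move to the standoff at the prop.

```bash
python3 - <<'E'
from h import *; from rig import *
s=dict(np.load("w_held.npz")); o=get_obs(); T=Ro.from_quat(o["eef_rot"],scalar_first=True)
P=cloud(s,True); H=hsv(s); m=((H[...,0]<8)|(H[...,0]>172))&(H[...,1]>150)
p=T.inv().apply((P[m]-o["eef_pos"]).reshape(-1,3)); p=p[(abs(p[:,2]+.024)<.012)]
print(len(p),"tool frame 1/50/99%",np.percentile(p,[1,50,99],axis=0).round(4).tolist())
yaw=15.0; Rz=Ro.from_euler("z",yaw,degrees=True); O=np.array([.5894,-.2169,0])
seat=O+Rz.apply([-.0095,0,.049]); up=Rz.apply([.7071,0,.7071]); n=Rz.apply([-.7071,0,.7071])
r=ori(yaw,45); tcp=seat+r.apply([0,0,.0151])
print("seat",seat)
c=get_obs()["eef_pos"]
move_to([.50,.0,.27],q(ori(0,20)))
move_to(tcp+.08*n+.003*up,q(r)); wait(.2)
o=get_obs(); print(o["qpos"].round(2) if hasattr(o["qpos"],"round") else o["qpos"],o["ft_force"],o["time_s"],o["eef_pos"]-(tcp+.08*n+.003*up),o["gripper_width"])
E
```

```text
8913 tool frame 1/50/99% [[-0.0239, -0.0277, -0.026], [0.0147, 0.001, -0.0246], [0.0302, 0.0295, -0.0143]]
seat [ 0.5802237  -0.21935878  0.049     ]
[-0.97  0.71  2.05  1.51  0.73 -1.03] [-0.36642619  0.07366193  0.26821736] 11.525 [0.0002648  0.00042886 0.00032028] 0.05983766223307782
```

```bash
python3 - <<'E'
from h import *; from rig import *
yaw=15.0; Rz=Ro.from_euler("z",yaw,degrees=True); O=np.array([.5894,-.2169,0])
seat=O+Rz.apply([-.0095,0,.049]); up=Rz.apply([.7071,0,.7071]); n=Rz.apply([-.7071,0,.7071])
tcp=seat+ori(yaw,45).apply([0,0,.0155])
line_to(tcp+.006*n+.003*up,v=.08); wait(.1)
f0=np.array(get_obs()["ft_force"])
def d(): return np.array(get_obs()["ft_force"])-f0
a=.006
while a>-.005:
    a-=.001; line_to(tcp+a*n+.003*up,v=.02); wait(.05); f=d()
    print("n",round(a*1e3,1),(f@n).round(2),(f@up).round(2))
    if f@n>2: break
b=.003
while b>-.004:
    b-=.001; line_to(tcp+a*n+b*up,v=.02); wait(.05); f=d()
    print("up",round(b*1e3,1),(f@n).round(2),(f@up).round(2))
    if f@up>3.5: break
o=get_obs(); print(o["gripper_width"],o["time_s"],(np.array(o["eef_pos"])-tcp).round(4))
np.save("ab.npy",[a,b])
s=snapshot("top"); t=snapshot("side"); 
big=lambda i,y,x:cv2.resize(i[y:y+80,x:x+100],None,fx=4,fy=4,interpolation=cv2.INTER_CUBIC)
cv2.imwrite("pics/onprop.png",np.hstack([big(s["pixels"],165,340),big(t["pixels"],110,305)])[:,:,::-1])
E
```

```text
n 5.0 -0.45 -0.13
n 4.0 -0.01 -0.05
n 3.0 -0.17 -0.26
n 2.0 -0.57 -0.25
n 1.0 -1.17 -0.05
n 0.0 -1.18 0.13
n -1.0 0.9 0.41
n -2.0 6.91 0.76
up 2.0 8.02 2.63
up 1.0 7.74 4.0
0.05998160398913327 15.7083 [0.0027 0.0007 0.001 ]
```

View pics/onprop.png

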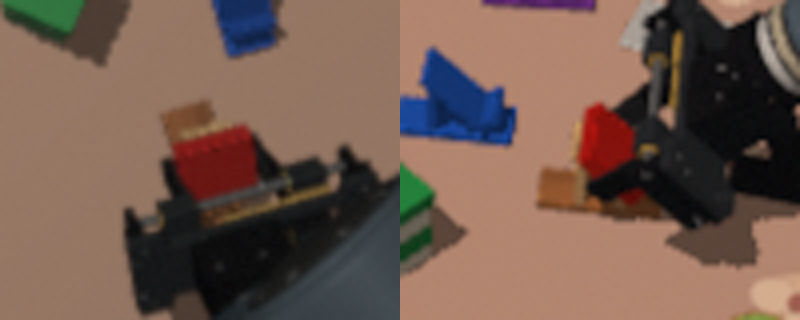

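The cap is flat against the board and centred on it, at (215,160) in the left crop. The uphill force could still be board friction rather than lip contact, so I'll ease off the normal push and slide on to the lip.

```bash
python3 - <<'E'
from h import *; from rig import *
yaw=15.0; Rz=Ro.from_euler("z",yaw,degrees=True); O=np.array([.5894,-.2169,0])
seat=O+Rz.apply([-.0095,0,.049]); up=Rz.apply([.7071,0,.7071]); n=Rz.apply([-.7071,0,.7071])
tcp=seat+ori(yaw,45).apply([0,0,.0155])
f=lambda:np.array(get_obs()["ft_force"])
a=-.0010; b=.001; line_to(tcp+a*n+b*up,v=.02); wait(.1); f0=f(); print("base",f0@n,f0@up)
while b>-.004:
    b-=.001; line_to(tcp+a*n+b*up,v=.02); wait(.05); g=f()-f0
    print("up",round(b*1e3,1),(g@n).round(2),(g@up).round(2))
    if g@up>3: break
grip(.066); wait(.4)
o=get_obs(); print("released",o["gripper_width"],o["time_s"]); 
grip(.080)
line_to(tcp+(a+.10)*n+b*up,v=.12); wait(.2)
s=snapshot("wrist"); np.savez("w_rel.npz",**s); t=snapshot("top"); np.savez("t_rel.npz",**t); u=snapshot("side"); np.savez("s_rel.npz",**u); print(get_obs()["time_s"])
big=lambda i,y,x:cv2.resize(i[y:y+80,x:x+100],None,fx=4,fy=4,interpolation=cv2.INTER_CUBIC)
v=cv2.resize(s["pixels"],None,fx=.5,fy=.5); w=np.zeros((200,800,3),np.uint8); w[:,:320]=v
cv2.imwrite("pics/rel.png",np.vstack([np.hstack([big(t["pixels"],165,340),big(u["pixels"],110,305)]),w])[:,:,::-1])
E
```

```text
base 0.009893534965265793 1.9460412605903548
up 0.0 0.75 3.79
released 0.06575866811157874 17.3083
19.2333
```

View pics/rel.png

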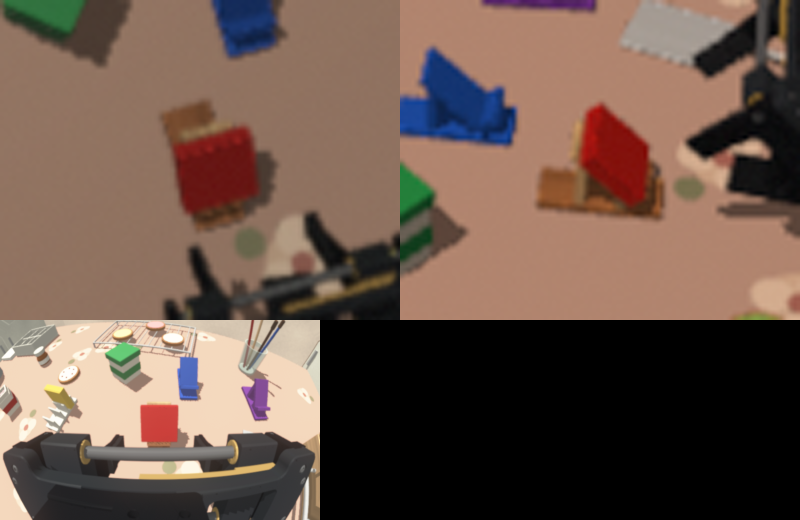

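The cap is released and sitting centred and square on the prop against the lip, at (215,170) in the left crop. Next: a numeric check, then the regrasp from behind at tilt -35°.

```bash
python3 - <<'E'
from h import *; from rig import *
yaw=15.0; Rz=Ro.from_euler("z",yaw,degrees=True); O=np.array([.5894,-.2169,0])
up=Rz.apply([.7071,0,.7071]); n=Rz.apply([-.7071,0,.7071])
seat=O+Rz.apply([-.0095,0,.049])
s=dict(np.load("w_rel.npz")); P=cloud(s,True); H=hsv(s); m=((H[...,0]<8)|(H[...,0]>172))&(H[...,1]>150)&(np.linalg.norm(P-seat,axis=-1)<.06)
p=Rz.inv().apply(P[m]-seat); c=np.c_[p@[.7071,0,.7071],p[:,1],p@[-.7071,0,.7071]]
print("cap face rel seat (slope,y,normal) 2/50/98%",(np.percentile(c,[2,50,98],axis=0)*1e3).round(1).tolist())
print(np.round(cv2.minAreaRect((c[:,:2]*1e3).astype(np.float32))[2],1))
g=seat-.001*n   # contact said ~1 mm lower
r=ori(yaw,-35); tcp=g+r.apply([0,0,.015]); b=-r.apply([0,0,1])
move_to([.50,-.20,.30],q(ori(yaw,0)))
grip(.087)
move_to(tcp+.12*b,q(r)); wait(.1)
line_to(tcp+.0*b,v=.1); wait(.1); o=get_obs(); print("err",np.array(o["eef_pos"])-tcp,o["ft_force"])
grip(.055,14); wait(.2); o=get_obs(); print("w",o["gripper_width"],o["gripper_force"],o["ft_force"],o["time_s"])
t=snapshot("wrist");u=snapshot("side")
big=lambda i,y,x:cv2.resize(i[y:y+80,x:x+100],None,fx=4,fy=4,interpolation=cv2.INTER_CUBIC)
cv2.imwrite("pics/regrasp.png",np.hstack([t["pixels"][80:400,120:520],big(u["pixels"],110,305)])[:,:,::-1])
E
```

```text
cap face rel seat (slope,y,normal) 2/50/98% [[-27.6, -29.1, 0.9], [3.1, -1.0, 7.7], [30.3, 26.5, 9.0]]
89.8
err [ 7.30573119e-04 -6.40764097e-05  5.68409568e-04] [-0.62958454  0.18425143  0.5264631 ]
w 0.059958894192054885 13.999967301642755 [ 0.04127134 -0.44773764  0.02056972] 24.4833
```

View pics/regrasp.png

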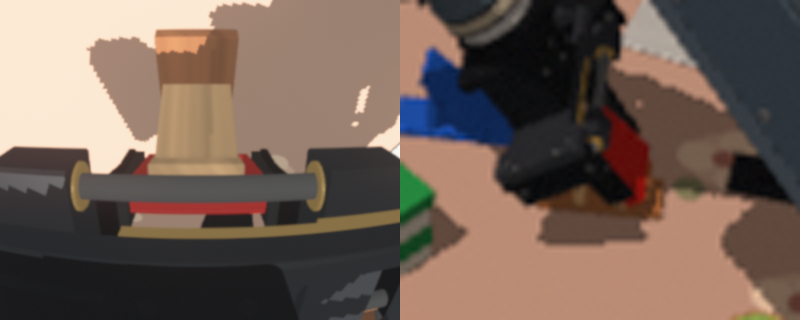

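```bash
cat > rk.py <<'E'
from h import *
yaw=15.0; Rp=Ro.from_euler("z",yaw,degrees=True); O=np.array([.5894,-.2169,0])
n=Rp.apply([-.7071,0,.7071]); seat=O+Rp.apply([-.0095,0,.049])-.001*n
ry=-1.5; Rr=Ro.from_euler("z",ry,degrees=True); RO=np.array([.572,.0205,0])
r=ori(ry,10)
off=np.load("off.npy") if __import__("os").path.exists("off.npy") else None
def tcp_for(z,dx=0,dy=0): return RO+Rr.apply([-.022+dx,dy,z])-r.apply(off)
E
python3 - <<'E'
from rk import *; from rig import *
o=get_obs(); T=Ro.from_quat(o["eef_rot"],scalar_first=True); off=T.inv().apply(seat-np.array(o["eef_pos"])); off[1]=0; np.save("off.npy",off); print("off",off)
import rk; rk.off=off
e=np.array(o["eef_pos"])
line_to(e+n*.004+[0,0,.004],v=.03); line_to(e+[-.01,0,.15],v=.15)
move_to(tcp_for(.16),q(r)); line_to(tcp_for(.085),v=.12); wait(.2)
o=get_obs(); print("w",o["gripper_width"],o["time_s"],"err",np.array(o["eef_pos"])-tcp_for(.085))
T=Ro.from_quat(o["eef_rot"],scalar_first=True)
for nm in("top","side","wrist"):
    s=snapshot(nm); np.savez(f"{nm}_rk.npz",**s); P=cloud(s,nm=="wrist"); H=hsv(s)
    m=((H[...,0]<8)|(H[...,0]>172))&(H[...,1]>150)&(np.linalg.norm(P-[.55,.021,.085],axis=-1)<.055)
    p=Rr.inv().apply(P[m]-RO)
    print(nm,m.sum(),"red in rack frame 3/50/97",(np.percentile(p,[3,50,97],axis=0)*1e3).round(1).tolist() if m.sum() else "")
    if nm=="top":
        hi=p[p[:,2]>.105]; print(len(hi),(np.percentile(hi,[3,50,97],axis=0)*1e3).round(1).tolist()) if len(hi) else 0
t=np.load("top_rk.npz")["pixels"];u=np.load("side_rk.npz")["pixels"];w=np.load("wrist_rk.npz")["pixels"]
big=lambda i,y,x:cv2.resize(i[y:y+60,x:x+100],None,fx=4,fy=4,interpolation=cv2.INTER_CUBIC)
cv2.imwrite("pics/hover.png",np.vstack([np.hstack([big(t,180,270),big(u,170,290)]),np.hstack([w[60:400,120:520],np.zeros((340,400,3),np.uint8)])])[:,:,::-1])
E
```

```text
off [-1.86841778e-05  0.00000000e+00 -1.49557677e-02]
w 0.05981007541871279 28.0417 err [ 0.0006628  -0.00012886  0.00089908]
top 0 red in rack frame 3/50/97 
side 0 red in rack frame 3/50/97 
wrist 3307 red in rack frame 3/50/97 [[-28.7, -28.9, 58.5], [-23.2, -1.9, 63.5], [-14.0, 26.4, 117.4]]
```

View pics/hover.png

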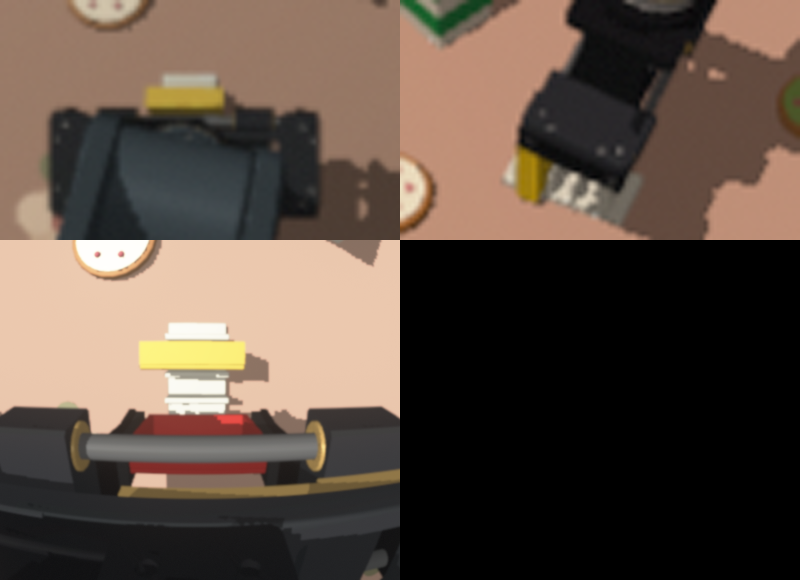

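The wrist view shows the cap upright in the grip at (198,443), over the front slot and in line with the yellow cap at (192,355). In the rack frame the red spans x = -29 to -14 mm (ideal -30 to -14). I'll insert it while watching the forces.

```bash
python3 - <<'E'
from rk import *; from rig import *
f0=np.array(get_obs()["ft_force"])
d=lambda: Rr.inv().apply(np.array(get_obs()["ft_force"])-f0)
line_to(tcp_for(.066),v=.06); wait(.1); print(d().round(2))
z=.066
while z>.034:
    step=.004 if z>.043 else .001
    z-=step; line_to(tcp_for(z),v=.04); wait(.03); f=d()
    print(round(z*1e3,1),f.round(2))
    if f[2]>2.5 or abs(f[0])>6: break
o=get_obs(); print(o["time_s"],o["gripper_width"],(np.array(o["eef_pos"])-tcp_for(z)).round(4))
E
```

```text
[-0.19  0.98 -0.01]
62.0 [-0.81  0.13 -0.19]
58.0 [-0.53 -0.94 -0.69]
54.0 [-0.03  0.2  -0.48]
50.0 [-0.5   0.81  0.07]
46.0 [-0.88  0.61 -1.06]
42.0 [-0.6   0.58 -0.46]
41.0 [ 0.12 -0.68  0.23]
40.0 [-0.18 -0.42 -0.18]
39.0 [-0.21 -0.23 -0.28]
38.0 [-0.66  0.72 -0.31]
37.0 [-1.01  0.35  5.44]
31.875 0.05970095322107355 [ 0.0002 -0.      0.0004]
```

Contact came at the expected floor height (37 to 38 mm) with no side force. Releasing slowly and backing off.

```bash
python3 - <<'E'
from rk import *; from rig import *
line_to(tcp_for(.0375),v=.02); grip(.066); wait(.4); grip(.084); wait(.1)
e=np.array(get_obs()["eef_pos"]); 
line_to(e-r.apply([0,0,.13]),v=.12)
move_to([.45,-.35,.3],q(ori(0))); wait(.3)
for nm in("top","side"):
    s=snapshot(nm); np.savez(f"{nm}_f.npz",**s); P=cloud(s); H=hsv(s)
    m=((H[...,0]<8)|(H[...,0]>172))&(H[...,1]>150)&(np.linalg.norm(P-[.55,.021,.04],axis=-1)<.055)
    p=Rr.inv().apply(P[m]-RO); print(nm,m.sum(),(np.percentile(p,[3,50,97],axis=0)*1e3).round(1).tolist())
    m=((H[...,0]<8)|(H[...,0]>172))&(H[...,1]>100)&(np.linalg.norm(P-[.542,.252,.05],axis=-1)<.06); print(" canister band",m.sum(),P[m].mean(0).round(3) if m.sum() else "")
print(get_obs()["time_s"])
t=np.load("top_f.npz")["pixels"];u=np.load("side_f.npz")["pixels"]
cv2.imwrite("pics/final.png",np.hstack([cv2.resize(t[180:260,220:320],None,fx=4,fy=4),cv2.resize(u[180:300,270:420][:120],(400,320))])[:,:,::-1])
E
```

```text
top 100 [[-31.4, -29.7, 62.7], [-25.2, -2.1, 67.6], [-16.3, 25.6, 72.5]]
 canister band 26 [0.531 0.227 0.031]
side 218 [[-30.3, -23.5, 16.5], [-25.7, 14.5, 61.8], [-14.7, 35.0, 69.0]]
 canister band 136 [0.534 0.274 0.03 ]
36.8583
```

View pics/final.png

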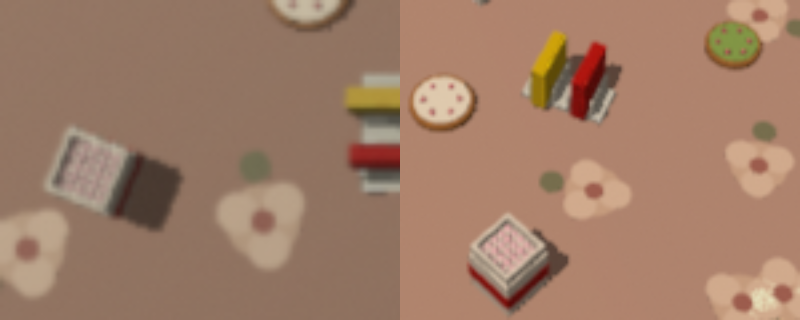

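The red cap stands on edge in the front slot at (587,80), next to the yellow one. The canister stands at (508,258) with its pearls inside.

```bash
python3 -c "
from rig import *
print(sign_off())"
```

```text
the job is handed in; nothing more can be done
None
```

The job is handed in at about 37 s of the 67 s allowed: the red cap was leaned on the prop and let go, then regrasped and stood on edge in the front rack slot beside the yellow cap, with the canister still upright and nothing seen disturbed.

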